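Interlock the spare instrument rails

ROBOT

A 6-joint arm with a two-finger parallel gripper is mounted at the origin on the work surface. World frame = base frame: x ahead of the robot, y to its left, z up, the work surface at z = 0. Lengths are in m, angles in degrees, forces in N, time in s.
With the tool pointing down it reaches from about 0.4 to 0.825 m from the base axis. Payload 7 kg.
Tool frame: the origin (TCP) lies at the very end of the fingers, on their centre line; the grasp point (between the pads) lies r.grip_depth behind it (r.grip_depth is the distance from the TCP to the grasp point, in m); z points along the fingers, y is the direction in which the jaws open and shut (so a half turn about z gives the same grasp; the last joint's range is limited). The gripper opens to 88 mm and grips with 3 to 60 N. Pads are 19 mm wide; open, the fingers measure 130 mm over their backs; the gripper's body (78 mm by 193 mm) begins 47 mm behind the grasp point.
Start: joints at [-60.671, 20.546, 0.682, 0, -70.136, -16.507], TCP at [0.15, -0.658, 0.227] pointing down, gripper open.
Joint ranges: [-176.03, 176.03], [-82.01, 121.73], [-58.28, 71.71], [-173.87, 95.51], [-174.79, -0.11], [-173.66, 173.66]. Speed limits (degrees/s): [136.94, 136.94, 172.46, 180, 180, 180].

INTERFACE

Orientations are given as [roll, pitch, yaw] about the fixed x, y, z axes, in that order (R = Rz(yaw) Ry(pitch) Rx(roll)).
In Python, from plant import r gives the robot as it stands. The module is installed in compiled form; this text tells all that it offers.
- The arm moves only by the tool step_arm, never from a script. Its argument "increments" is a list of rows, each a list of 3 entries, a list of its own where there are three numbers: the shift along the tool's x, y, z in m, then the turn, a rotation vector about the tool's x, y, z in rad, then the closure, from 0 (fully open) to 1 (shut). In form: [[[x, y, z], [wx, wy, wz], grip], ...]. A call has 1 to 10 rows; each row is the pose to reach, as a shift and turn from the pose commanded when the call began, along the tool's axes at that moment; what a row does not reach only later rows make up. A row lasts 1/10 s, in which the tool goes at most 50 mm and 8.59 degrees, less where a joint would pass 70% of its speed; a pose out of reach is approached as far as the arm can. A call with a gripper value outside its range is refused whole. The fingers move at their own pace and stop on an object; "force" is the grip in N (left out, the last holds). Time passes only in rows, so rows that repeat a pose let the fingers close. It gives the time, the measured TCP pose, the force and the opening at its end, in the units of the state.
- r.get_state(): the state, without advancing time (a new reading comes with each control period).
- r.capture(name): name is "scene" or "top" or "wrist"; returns a dict with "color" (400x640x3 uint8, red, green, blue), "intrinsics" (3x3 intrinsics, pixels), "rvec" (rotation vector, rad) and "tvec" (3), from world to camera coordinates, as OpenCV has them; the wrist camera has in their place "T_tool_cam" (4x4, takes a point from camera to tool coordinates, whose origin is the TCP and whose axes are the flange's). Camera axes: x right, y down, z forward; pixel columns grow to the right and rows downward; lengths in m; the calibration is good to about 2 mm. A picture is of the moment at which its call begins: read the wrist's pose just before it. There is no depth.
- r.close_job(): hands the job in, once; it reports no verdict.
The state is a dict: "time_s": time; "joints": joint angles; "qd": joint speeds; "joint_torque": joint torques, N m; "tcp_pos": TCP position; "eef_rot": TCP orientation; "contact_force": force on the tool from outside, world axes, zero at the start; "moment": the same for the moment, N m; "gripper_width": finger opening in m.
Only numpy, scipy, OpenCV 4.12 (cv2) and the standard library are available. Lean on these libraries where they do the work, as an engineer would, in place of code of your own. Each camera call takes 0.05 s, during which the arm holds its last target.

TASK

Two wide aluminium rails lie side by side, open side up, in the storage tray. Take the long narrow rail from the bench (not the short one) and lower it, open side down as it lies, astride the two flanges that meet in the middle of the tray, so that its own flanges stand inside the two open rails, it runs along them and its ends are about in line with theirs. Set it down rather than drop it, and do not disturb the short rail or the brown bottle.

Things in the scene. Friction and masses are not known exactly. Their poses are not given: they have to be found in the camera images.
- long_rail_center (a point): Long narrow aluminium C-channel, to be moved: 180 mm long, 56 wide, 45 high, walls 3, about 0.2 kg. It lies on the bench open side down (flat web on top, flanges standing on the bench). The point is its centre, half-way up (22.5 mm above the flange edges); x runs along it, y across its width, z up. Its ends are alike; grip it across the width.
- seam (a point): Goal place: middle of a fixed grey tray (206 x 184 mm, rim 14 high) holding two wide channels, open up, side by side, 2 mm apart: each 180 long, 80 wide, 30 high, walls 3. Point: midway between the two neighbouring flanges, mid-length, level with the channels' inner floors; flange tops are 27 above it. x along, y across, z up. The long rail, set down, has its centre 22.5 mm above it.
- short_rail_center (a point): A short aluminium rail of the same section, 100 mm long, 56 mm wide, 45 mm high, lying loose on the bench open side down: a bystander. The point is its centre, half-way up; x along it.
- bottle_center (a point): A brown glass bottle with a black cap, 70 mm in diameter and 130 mm high, standing loose on the bench: a bystander. The point is on its axis, 65 mm above its foot.
Mind the look-alikes: they are no part of the job. Leave any purple or turquoise look-alike of the part that bears long_rail_center alone.

How it is judged:
By the outcome, as a careful person would: the job done as asked, in the order asked, and still so for the second after the job is handed in, with the robot touching nothing.
It also fails if it takes over 32 s, if anything falls off the work surface, if the arm or the gripper's body presses on something with over 40 N, if the wrist force passes 120 N, or if a joint passes its speed limit or range.

## Working session

There is one attempt and no reset: what is moved stays moved. The work goes in short steps, Python scripts to look and compute and a tool call to move; the robot and the scene stay as the last step left them, time stands still between calls to the robot, and variables do not carry over. Pictures are saved under pics/ and viewed, and the job is handed in when it is done.

Besides the shell and the picture viewer there is one more tool, called as name([rows], argument=value, ...), one row to a line, values as JSON. step_arm: Moves the arm, as the interface text tells. Its arguments: {"type":"object","properties":{"increments":{"type":"array","items":{"type":"array"}},"force":{"type":"number"}},"required":["increments"]}

```bash
mkdir -p pics
python3 - <<'E'
from plant import r
import cv2
for n in ["scene","top","wrist"]:
    s=r.get_state(); c=r.capture(n); cv2.imwrite(f"pics/{n}0.png",c["color"][:,:,::-1])
    import pickle; pickle.dump((s,c),open(f"{n}0.pkl","wb"))
print(s, r.grip_depth, {k:v for k,v in c.items() if k!="color"})
E
```

```text
{'time_s': 0.1, 'joints': array([-6.06704805e+01,  2.05861680e+01,  6.37923044e-01, -1.68188315e-02,
       -7.01374697e+01, -1.65081811e+01]), 'qd': array([-0.0341432 , -0.09711987,  0.01204951,  0.09110943, -0.01993057,
       -0.07618502]), 'joint_torque': array([-1.32940400e-03, -5.84162557e+01,  2.93755192e+01,  7.01550677e+00,
        1.02334734e-02, -5.53348957e-05]), 'tcp_pos': array([ 0.14966621, -0.65773036,  0.22572405]), 'eef_rot': array([ 1.79913325e+02, -9.19818649e-03, -1.67184381e+02]), 'contact_force': array([ 1.06857528, -0.67996382, -0.55522984]), 'moment': array([-0.02066797,  0.03110798, -0.01453957]), 'gripper_width': 0.0877963345086104} 0.0188 {'intrinsics': array([[320.2227569 ,   0.        , 324.82920275],
       [  0.        , 320.2227569 , 202.45799943],
       [  0.        ,   0.        ,   1.        ]]), 'T_tool_cam': array([[ 8.00557477e-04, -9.53677223e-01, -3.00830705e-01,
         8.11383744e-02],
       [ 9.99999196e-01,  4.67696041e-04,  1.17848931e-03,
        -2.61947959e-04],
       [-9.83201087e-04, -3.00831407e-01,  9.53676831e-01,
        -1.57492484e-01],
       [ 0.00000000e+00,  0.00000000e+00,  0.00000000e+00,
         1.00000000e+00]])}
```

View pics/scene0.png

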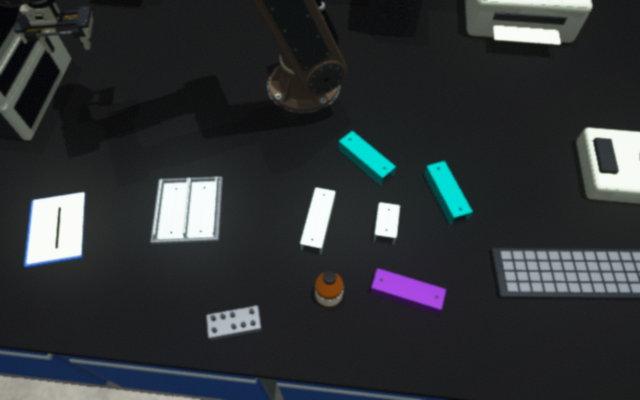

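View pics/top0.png

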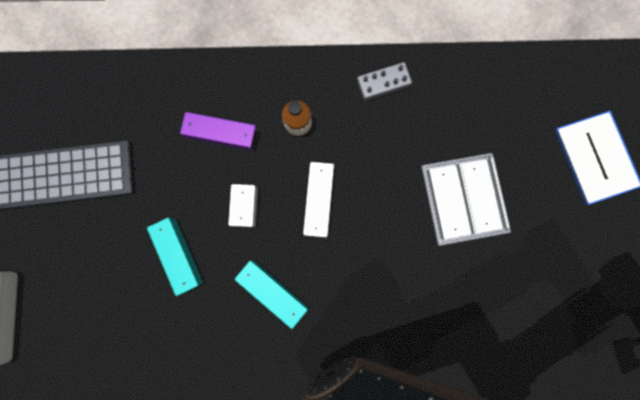

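View pics/wrist0.png

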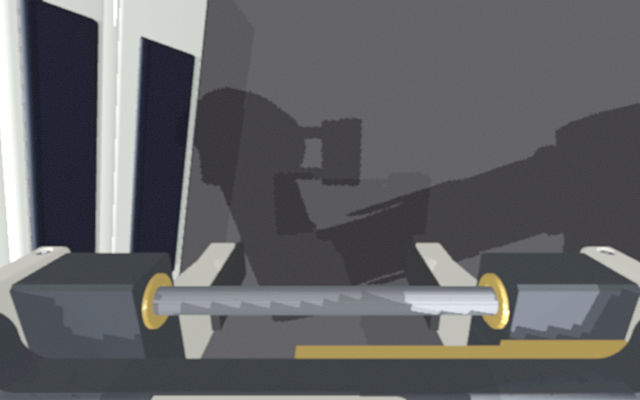

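The long white rail is at top (319,200) / scene (318,219). The short one is at top (243,205) / scene (387,222). The purple and turquoise look-alikes are at top (218,130), (174,256) and (271,294). The tray is at top (466,198). The white part with the elongated outline (aspect about 3) fits the description; I'll confirm with a crop and measure.

```bash
cat > h.py <<'E'
import numpy as np, cv2, pickle
from scipy.spatial.transform import Rotation as R
def cam(c,s=None):
    K=c["intrinsics"]
    if "rvec" in c:
        Rc=cv2.Rodrigues(np.array(c["rvec"],float))[0]; t=np.array(c["tvec"]).ravel()
        return K,Rc.T,-Rc.T@t
    T=np.eye(4);T[:3,:3]=R.from_euler("xyz",s["eef_rot"],degrees=True).as_matrix();T[:3,3]=s["tcp_pos"]
    T=T@c["T_tool_cam"]; return K,T[:3,:3],T[:3,3]
def ray(C,uv,z):
    K,Rw,o=C; uv=np.atleast_2d(uv).astype(float)
    d=np.c_[(uv-K[:2,2])/[K[0,0],K[1,1]],np.ones(len(uv))]@Rw.T
    return o+d*((z-o[2])/d[:,2])[:,None]
def proj(C,P):
    K,Rw,o=C; p=(np.atleast_2d(P)-o)@Rw; return p[:,:2]/p[:,2:]*[K[0,0],K[1,1]]+K[:2,2]
E
python3 - <<'E'
from h import *
for n in ["top","scene"]:
    s,c=pickle.load(open(n+"0.pkl","rb")); C=cam(c); print(n,"cam at",C[2].round(3))
    im=c["color"]; hsv=cv2.cvtColor(im,cv2.COLOR_RGB2HSV)
    m=((hsv[...,2]>215)&(hsv[...,1]<60)).astype(np.uint8)
    for k in cv2.findContours(m,0,2)[0]:
        if cv2.contourArea(k)<300: continue
        w=ray(C,k[:,0],.045)[:,:2].astype(np.float32)
        (a,b),(l,ww),an=cv2.minAreaRect(w*1000)
        print(k[:,0].mean(0).round(),"ctr",round(a),round(b),"size",round(l),round(ww),"ang",round(an,1))
    o=dict(top=[(270,140,110,120),(410,140,110,120)],scene=[(270,170,110,100),(135,160,110,100)])[n]
    cv2.imwrite(f"pics/{n}crop.png",np.vstack([cv2.resize(im[y:y+100,x:x+w_],None,fx=3.0,fy=3.0,interpolation=2)[:,:,::-1] if 0 else cv2.resize(im[y:y+h_,x:x+w_],(600,300) if 0 else (int(w_*2.7),int(h_*2.4)),interpolation=2)[:,:,::-1] for x,y,w_,h_ in o]))
E
```

```text
top cam at [0.431 0.1   0.974]
[242. 204.] ctr 511 296 size 57 100 ang 86.4
[451. 204.] ctr 509 -218 size 179 66 ang 8.9
[318. 200.] ctr 523 107 size 57 180 ang 83.5
[481. 197.] ctr 521 -295 size 178 69 ang 8.9
[599. 157.] ctr 612 -596 size 196 138 ang 17.1
[489.  18.] ctr 989 -349 size 213 91 ang 88.6
[333.  25.] ctr 985 50 size 351 119 ang 88.6
[116.  22.] ctr 994 628 size 228 130 ang 88.6
scene cam at [1.176 0.183 1.237]
[387. 219.] ctr 512 299 size 56 100 ang 86.6
[ 52. 230.] ctr 631 -596 size 198 137 ang 17.1
[317. 216.] ctr 523 110 size 56 179 ang 83.5
[200. 214.] ctr 532 -214 size 177 69 ang 8.9
[174. 206.] ctr 539 -292 size 188 71 ang 8.9
[605. 157.] ctr 235 968 size 159 217 ang 89.9
[528.  34.] ctr -274 751 size 68 222 ang 0.1
[536.   3.] ctr -446 814 size 33 374 ang 6.2
```

View pics/topcrop.png

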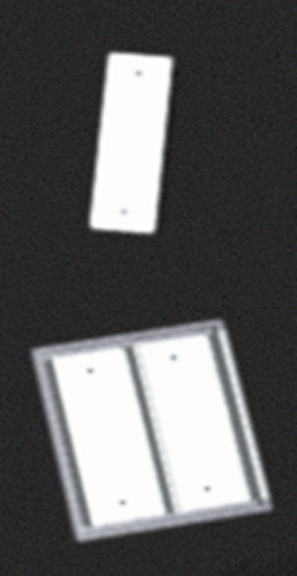

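```bash
cat >> h.py <<'E'
def delta(s,xyz,yaw):
    # commanded/measured pose s -> tool-frame shift and turn to tool-down pose
    R0=R.from_euler("xyz",s["eef_rot"],degrees=True); R1=R.from_euler("xyz",[180,0,yaw],degrees=True)
    d=R0.inv().apply(np.array(xyz)-s["tcp_pos"]); return d.round(4),(R0.inv()*R1).as_rotvec().round(4)
E
python3 - <<'E'
from h import *
s0=dict(tcp_pos=np.array([.15,-.658,.227]),eef_rot=[180,0,-167.18])
print(delta(s0,[.52,-.26,.25],-171.1))
_,ct=pickle.load(open("top0.pkl","rb"));_,cs=pickle.load(open("scene0.pkl","rb"))
C=cam(ct);D=cam(cs)
print("tray ctr from top",[ray(C,[466,198.5],z)[0].round(3) for z in(.01,.03)],"scene",[ray(D,[187.5,209],z)[0].round(3) for z in(.01,.03)])
print("bottle cap",ray(C,[294,107],.13),ray(D,[329,278],.13))
E
```

```text
(array([-0.4491,  0.306 , -0.023 ]), array([ 0.    , -0.    ,  0.0684]))
tray ctr from top [array([ 0.518, -0.272,  0.01 ]), array([ 0.516, -0.264,  0.03 ])] scene [array([ 0.52 , -0.266,  0.01 ]), array([ 0.531, -0.258,  0.03 ])]
bottle cap [[0.72778841 0.15739767 0.13      ]] [[0.73349642 0.15916935 0.13      ]]
```

step_arm([
  [[-0.449,0.306,-0.023],[0,0,0.068],0],
  [[-0.449,0.306,-0.023],[0,0,0.068],0],
  [[-0.449,0.306,-0.023],[0,0,0.068],0],
  [[-0.449,0.306,-0.023],[0,0,0.068],0],
  [[-0.449,0.306,-0.023],[0,0,0.068],0],
  [[-0.449,0.306,-0.023],[0,0,0.068],0],
  [[-0.449,0.306,-0.023],[0,0,0.068],0],
  [[-0.449,0.306,-0.023],[0,0,0.068],0],
  [[-0.449,0.306,-0.023],[0,0,0.068],0],
  [[-0.449,0.306,-0.023],[0,0,0.068],0],
])

```text
time_s: 1.15
tcp_pos: [0.4908, -0.2904, 0.2479]
eef_rot: [-180.0, 0.0, -171.1]
contact_force: [1.3, -0.0, 0.1]
gripper_width: 0.0877
```

step_arm([
  [[-0.03,0.03,0],[0,0,0],0],
  [[-0.03,0.03,0],[0,0,0],0],
  [[-0.03,0.03,0],[0,0,0],0],
  [[-0.03,0.03,0],[0,0,0],0],
])

```text
time_s: 1.55
tcp_pos: [0.5144, -0.2582, 0.2475]
eef_rot: [180.0, -0.0, -171.1]
contact_force: [-0.7, -0.5, -0.0]
gripper_width: 0.0876
```

Run:
```python
from h import *
from plant import r
s=r.get_state();c=r.capture("wrist");pickle.dump((s,c),open("w1.pkl","wb"));cv2.imwrite("pics/w1.png",c["color"][:,:,::-1]);print(s["tcp_pos"],s["eef_rot"],s["time_s"])
```

```text
[ 0.51436216 -0.25822211  0.24751667] [ 1.79992243e+02 -2.93584005e-02 -1.71082196e+02] 1.55
```

View pics/w1.png

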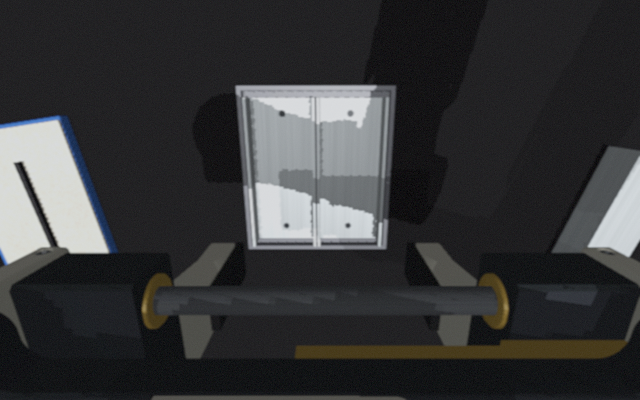

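The wrist view shows the whole tray: rim corners near (237,87), (395,87), (387,248) and (247,249), and the seam from (316,97) to (317,246). I'll enlarge it for sharper pixels.

Run:
```python
from h import *
s,c=pickle.load(open("w1.pkl","rb"));C=cam(c,s)
im=c["color"][:,:,::-1]
a=cv2.resize(im[78:118,230:400],None,fx=4.6,fy=6,interpolation=1);b=cv2.resize(im[216:256,230:400],None,fx=4.6,fy=6,interpolation=1)
cv2.imwrite("pics/w1c.png",np.vstack([a,b]))
P=[(237,87),(395,87),(387,248),(247,249)]
for z in(.0,.014):
    q=ray(C,P,z);print(z,q[:,:2].round(4).tolist(),"ctr",q.mean(0).round(4),[np.linalg.norm(q[i]-q[i-1]).round(4) for i in range(4)])
S=[(316,97),(317,246)]
for z in(.03,.034,.038):
    q=ray(C,S,z);d=q[0]-q[1];print(z,q[:,:2].round(4).tolist(),q.mean(0).round(4),np.linalg.norm(d).round(4),np.degrees(np.arctan2(d[1],d[0])).round(2))
```

```text
0.0 [[0.4341, -0.3765], [0.4048, -0.1906], [0.6123, -0.1551], [0.644, -0.347]] ctr [ 0.5238 -0.2673  0.    ] [np.float64(0.2119), np.float64(0.1882), np.float64(0.2105), np.float64(0.1945)]
0.014 [[0.4341, -0.3728], [0.4058, -0.1934], [0.6061, -0.1591], [0.6367, -0.3443]] ctr [ 0.5207 -0.2674  0.014 ] [np.float64(0.2046), np.float64(0.1817), np.float64(0.2032), np.float64(0.1877)]
0.03 [[0.4309, -0.2811], [0.6103, -0.253]] [ 0.5206 -0.267   0.03  ] 0.1816 -171.11
0.034 [[0.431, -0.281], [0.6084, -0.2532]] [ 0.5197 -0.2671  0.034 ] 0.1796 -171.11
0.038 [[0.431, -0.2809], [0.6065, -0.2534]] [ 0.5188 -0.2671  0.038 ] 0.1777 -171.11
```

View pics/w1c.png

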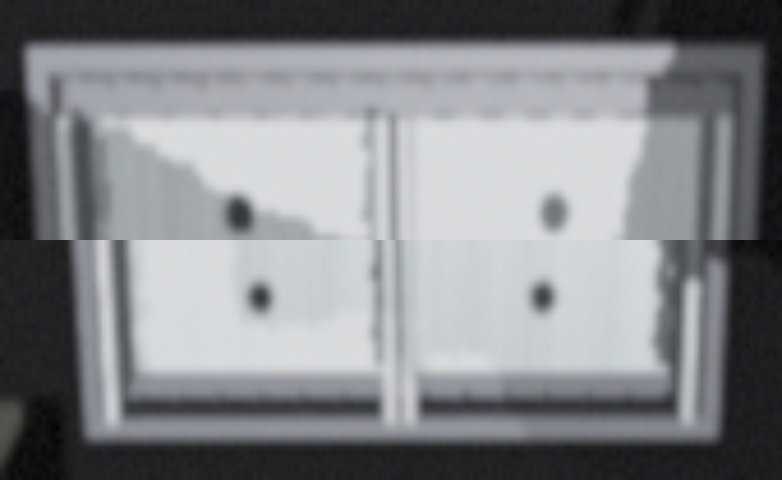

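Run:
```python
from h import *
s,c=pickle.load(open("w1.pkl","rb"));print(delta(s,[.523,.1085,.20],173.5))
```

```text
(array([-0.0654,  0.3609,  0.0475]), array([ 1.000e-04, -5.000e-04,  2.691e-01]))
```

step_arm([
  [[-0.065,0.361,0.047],[0,0,0.269],0],
  [[-0.065,0.361,0.047],[0,0,0.269],0],
  [[-0.065,0.361,0.047],[0,0,0.269],0],
  [[-0.065,0.361,0.047],[0,0,0.269],0],
  [[-0.065,0.361,0.047],[0,0,0.269],0],
  [[-0.065,0.361,0.047],[0,0,0.269],0],
  [[-0.065,0.361,0.047],[0,0,0.269],0],
  [[-0.065,0.361,0.047],[0,0,0.269],0],
  [[-0.065,0.361,0.047],[0,0,0.269],0],
  [[-0.065,0.361,0.047],[0,0,0.269],0],
])

```text
time_s: 2.6
tcp_pos: [0.523, 0.1083, 0.2006]
eef_rot: [-180.0, -0.0, 173.5]
contact_force: [-0.0, -0.0, 0.3]
gripper_width: 0.0879
```

Run:
```python
from h import *
from plant import r
s=r.get_state();c=r.capture("wrist");pickle.dump((s,c),open("w2.pkl","wb"));cv2.imwrite("pics/w2.png",c["color"][:,:,::-1]);print(s["tcp_pos"],s["eef_rot"],s["time_s"])
C=cam(c,s)
im=c["color"]; hsv=cv2.cvtColor(im,cv2.COLOR_RGB2HSV)
m=((hsv[...,2]>150)&(hsv[...,1]<60)).astype(np.uint8)
for k in cv2.findContours(m,0,2)[0]:
    if cv2.contourArea(k)<800: continue
    print(k[:,0].mean(0).round(),cv2.boundingRect(k),cv2.minAreaRect((ray(C,k[:,0],.045)[:,:2]*1000).astype(np.float32)))
```

```text
[0.52295591 0.10826837 0.20063906] [-1.79982941e+02 -1.48496280e-02  1.73512964e+02] 2.6
[323. 224.] (297, 211, 55, 56) ((581.0889892578125, 100.95964813232422), (57.31492614746094, 63.58765411376953), 83.53936767578125)
[ 33. 198.] (0, 119, 76, 134) ((498.0716857910156, -200.95053100585938), (143.75311279296875, 47.324798583984375), 9.027377128601074)
[521. 150.] (481, 99, 72, 106) ((512.3203735351562, 297.14697265625), (57.45219802856445, 101.15406799316406), 86.5422134399414)
[321. 172.] (294, 93, 60, 109) ((486.77239990234375, 111.87366485595703), (56.047218322753906, 104.654296875), 83.55970001220703)
```

View pics/w2.png

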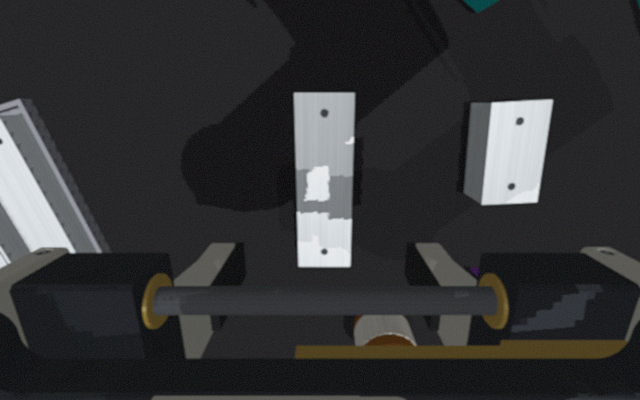

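The picture shows the long rail centred under the jaws, corners at (293,92), (355,92), (350,267) and (298,267). The short rail is on the right at (510,150), and the bottle is partly visible at (385,335), clear of the gripper. Descending.

step_arm([
  [[0,0,0.05],[0,0,0],0],
  [[0,0,0.1],[0,0,0],0],
  [[0,0,0.14],[0,0,0],0],
  [[0,0,0.165],[0,0,0],0],
  [[0,0,0.178],[0,0,0],0],
  [[0,0,0.178],[0,0,0],0],
  [[0,0,0.178],[0,0,0],0],
], force=30)

```text
time_s: 3.35
tcp_pos: [0.5235, 0.1077, 0.0232]
eef_rot: [-180.0, 0.0, 173.4]
contact_force: [0.3, -0.1, -0.4]
gripper_width: 0.0877
```

step_arm([
  [[0,0,0],[0,0,0],0.3],
  [[0,0,0],[0,0,0],0.4],
  [[0,0,0],[0,0,0],0.5],
  [[0,0,0],[0,0,0],0.6],
  [[0,0,0],[0,0,0],0.6],
  [[0,0,0],[0,0,0],0.6],
], force=30)

```text
time_s: 3.95
tcp_pos: [0.5231, 0.1088, 0.0231]
eef_rot: [-180.0, 0.0, 173.5]
contact_force: [-2.4, -1.3, 5.8]
gripper_width: 0.0559
```

step_arm([
  [[0,0,-0.01],[0,0,0],0.6],
  [[0,0,-0.03],[0,0,0],0.6],
  [[0,0,-0.06],[0,0,0],0.6],
  [[0,0,-0.09],[0,0,0],0.6],
  [[0,0,-0.11],[0,0,0],0.6],
  [[0,0,-0.12],[0,0,0],0.6],
  [[0,0,-0.12],[0,0,0],0.6],
])

```text
time_s: 4.65
tcp_pos: [0.5235, 0.1092, 0.1439]
eef_rot: [179.9, 0.1, 173.5]
contact_force: [-0.5, 0.5, -2.4]
gripper_width: 0.0559
```

Run:
```python
from h import *
from plant import r
s=r.get_state();print(s["tcp_pos"],s["eef_rot"],s["gripper_width"],s["contact_force"],s["moment"]);print(delta(s,[.519,-.267,.142],-171.1))
c=r.capture("wrist");pickle.dump((s,c),open("w3.pkl","wb"));cv2.imwrite("pics/w3.png",c["color"][:,:,::-1])
```

```text
[0.52348513 0.109176   0.14394387] [1.79906558e+02 1.04292771e-01 1.73516712e+02] 0.05586367225203778 [-0.46353608  0.49000591 -2.37640064] [-0.02609552 -0.06012823  0.0247508 ]
(array([-0.038 , -0.3743,  0.0014]), array([ 0.0014,  0.002 , -0.2685]))
```

View pics/w3.png

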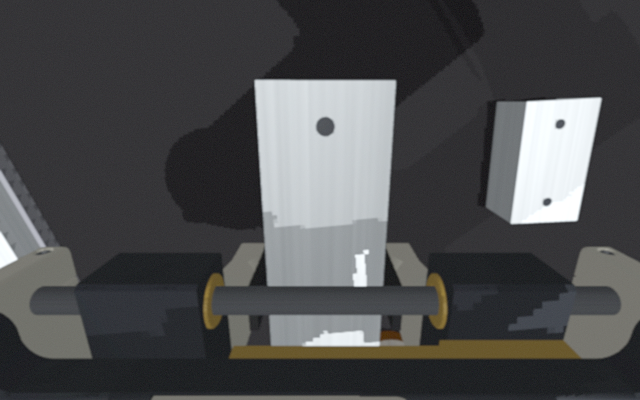

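The rail is held level: its web spans (255..396, 80) at the far end and is centred in the jaws. The short rail is untouched at (545,160).

step_arm([
  [[-0.004,-0.037,0],[0,0,-0.03],0.6],
  [[-0.008,-0.08,0],[0,0,-0.06],0.6],
  [[-0.012,-0.125,0],[0,0,-0.09],0.6],
  [[-0.017,-0.17,0],[0,0,-0.12],0.6],
  [[-0.022,-0.215,0],[0,0,-0.15],0.6],
  [[-0.026,-0.26,0],[0,0,-0.18],0.6],
  [[-0.03,-0.305,0],[0,0,-0.21],0.6],
  [[-0.034,-0.345,0],[0,0,-0.24],0.6],
  [[-0.038,-0.374,0],[0,0,-0.2685],0.6],
  [[-0.038,-0.374,0],[0,0,-0.2685],0.6],
])

```text
time_s: 5.7
tcp_pos: [0.5172, -0.27, 0.1402]
eef_rot: [179.9, -0.2, -171.3]
contact_force: [0.1, -0.7, -2.9]
gripper_width: 0.0557
```

step_arm([
  [[0,0,0],[0,0,0],0.6],
  [[0,0,0],[0,0,0],0.6],
  [[0,0,0],[0,0,0],0.6],
])

```text
time_s: 6.0
tcp_pos: [0.5184, -0.2662, 0.1422]
eef_rot: [180.0, -0.0, -171.0]
contact_force: [0.9, 0.3, -2.7]
gripper_width: 0.0561
```

```bash
python3 - <<'E'
from h import *
from plant import r
s,c=pickle.load(open("w3.pkl","rb"));q=ray(cam(c,s),[(255.5,80),(395.5,80)],s["tcp_pos"][2]+.0219)
print("far edge in tool:",R.from_euler("xyz",s["eef_rot"],degrees=True).inv().apply(q-s["tcp_pos"]).round(4))
s=r.get_state();print(s["time_s"],s["tcp_pos"],s["eef_rot"],s["gripper_width"]);print(delta(s,[.520,-.267,.142],-171.1))
for n in["top","scene","wrist"]:
    c=r.capture(n);pickle.dump((s,c),open(n+"4.pkl","wb"));cv2.imwrite(f"pics/{n}4.png",c["color"][:,:,::-1])
E
python3 - <<'E'
import cv2,numpy as np
a=cv2.imread("pics/top4.png")[120:280,380:560];b=cv2.imread("pics/scene4.png")[140:280,110:270]
w=cv2.imread("pics/wrist4.png")
cv2.imwrite("pics/m4.png",np.vstack([np.hstack([cv2.resize(a,(320,280)),cv2.resize(b,(320,280))]),cv2.resize(w,(640,320))[:310]]))
E
```

```text
far edge in tool: [[ 0.0892 -0.0273 -0.0221]
 [ 0.0893  0.0281 -0.022 ]]
6.0 [ 0.51841649 -0.26616432  0.14223261] [ 1.79975351e+02 -4.20286788e-02 -1.71044620e+02] 0.05608469725198277
(array([-0.0014, -0.0011,  0.0002]), array([ 0.0004, -0.0007,  0.001 ]))
```

View pics/m4.png

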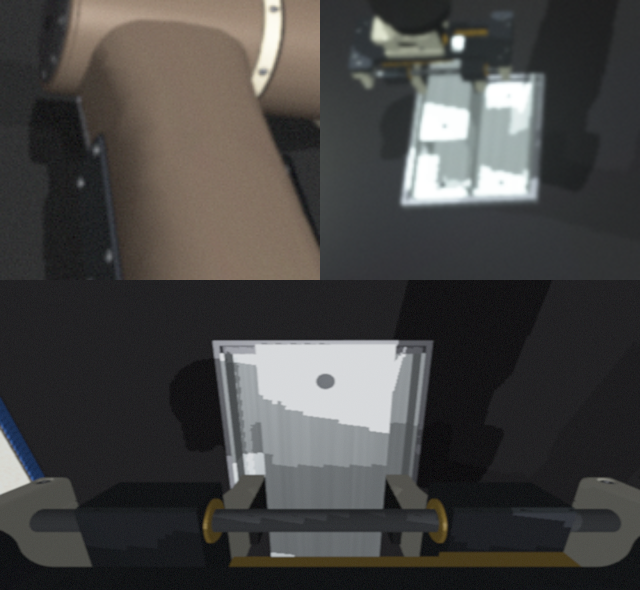

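The rail hangs over the tray, aligned with the channels and centred in the wrist view (tray rim at columns 213..433 in the half-size panel, rail at 255..396). Lowering to just above contact.

step_arm([
  [[-0.001,-0.001,0.01],[0,0,0.001],0.6],
  [[-0.001,-0.001,0.03],[0,0,0.001],0.6],
  [[-0.001,-0.001,0.05],[0,0,0.001],0.6],
  [[-0.001,-0.001,0.07],[0,0,0.001],0.6],
  [[-0.001,-0.001,0.085],[0,0,0.001],0.6],
  [[-0.001,-0.001,0.095],[0,0,0.001],0.6],
  [[-0.001,-0.001,0.1],[0,0,0.001],0.6],
  [[-0.001,-0.001,0.1],[0,0,0.001],0.6],
  [[-0.001,-0.001,0.1],[0,0,0.001],0.6],
])

```text
time_s: 7.05
tcp_pos: [0.5202, -0.268, 0.0432]
eef_rot: [-180.0, 0.0, -171.1]
contact_force: [-0.6, 0.1, -2.6]
gripper_width: 0.0561
```

step_arm([
  [[0,0,0.001],[0,0,0],0.6],
  [[0,0,0.002],[0,0,0],0.6],
  [[0,0,0.003],[0,0,0],0.6],
  [[0,0,0.004],[0,0,0],0.6],
  [[0,0,0.005],[0,0,0],0.6],
  [[0,0,0.006],[0,0,0],0.6],
  [[0,0,0.006],[0,0,0],0.6],
  [[0,0,0.006],[0,0,0],0.6],
])

```text
time_s: 7.85
tcp_pos: [0.5197, -0.268, 0.0367]
eef_rot: [180.0, -0.0, -171.2]
contact_force: [-0.4, -0.5, -2.8]
gripper_width: 0.0558
```

step_arm([
  [[0,0,0.001],[0,0,0],0.6],
  [[0,0,0.002],[0,0,0],0.6],
  [[0,0,0.003],[0,0,0],0.6],
  [[0,0,0.004],[0,0,0],0.6],
  [[0,0,0.004],[0,0,0],0.6],
])

```text
time_s: 8.35
tcp_pos: [0.5195, -0.2679, 0.0325]
eef_rot: [180.0, -0.0, -171.2]
contact_force: [-0.2, -0.0, -2.7]
gripper_width: 0.0555
```

step_arm([
  [[0,0,0.001],[0,0,0],0.6],
  [[0,0,0.002],[0,0,0],0.6],
  [[0,0,0.002],[0,0,0],0.6],
])

```text
time_s: 8.65
tcp_pos: [0.5196, -0.2679, 0.0305]
eef_rot: [180.0, -0.0, -171.2]
contact_force: [0.3, -0.1, -3.5]
gripper_width: 0.0557
```

step_arm([
  [[0,0,0.0005],[0,0,0],0.6],
  [[0,0,0.001],[0,0,0],0.6],
  [[0,0,0.001],[0,0,0],0.6],
])

```text
time_s: 8.95
tcp_pos: [0.5197, -0.268, 0.0301]
eef_rot: [-180.0, 0.0, -171.2]
contact_force: [-2.5, 1.3, 3.6]
gripper_width: 0.0562
```

step_arm([
  [[0,0,0.0005],[0,0,0],0.6],
  [[0,0,0.001],[0,0,0],0.6],
  [[0,0,0.001],[0,0,0],0.6],
])

```text
time_s: 9.25
tcp_pos: [0.5197, -0.268, 0.0301]
eef_rot: [-180.0, 0.0, -171.1]
contact_force: [-4.7, 4.6, 12.6]
gripper_width: 0.056
```

Contact came at TCP 0.0301, i.e. the rail's flange edges at about 0.007, which fits the channel floors. I'll ease off and release partway (to about 72 mm, to stay inside the channels), then rise.

step_arm([
  [[0,0,-0.001],[0,0,0],0.6],
  [[0,0,-0.001],[0,0,0],0.34],
  [[0,0,-0.001],[0,0,0],0.28],
  [[0,0,-0.001],[0,0,0],0.2],
  [[0,0,-0.001],[0,0,0],0.2],
  [[0,0,-0.001],[0,0,0],0.2],
])

```text
time_s: 9.85
tcp_pos: [0.5197, -0.268, 0.0296]
eef_rot: [180.0, -0.0, -171.2]
contact_force: [0.2, 0.2, -0.2]
gripper_width: 0.0694
```

step_arm([
  [[0,0,-0.01],[0,0,0],0.2],
  [[0,0,-0.03],[0,0,0],0.2],
  [[0,0,-0.06],[0,0,0],0.2],
  [[0,0,-0.1],[0,0,0],0.2],
  [[0,0,-0.14],[0,0,0],0.2],
  [[0,0,-0.17],[0,0,0],0.2],
  [[0,0,-0.19],[0,0,0],0.2],
  [[0,0,-0.2],[0,0,0],0.2],
  [[0,0,-0.2],[0,0,0],0.2],
])

```text
time_s: 10.75
tcp_pos: [0.5202, -0.2681, 0.2314]
eef_rot: [-179.9, 0.2, -171.2]
contact_force: [0.1, 0.6, -0.7]
gripper_width: 0.0698
```

Run:
```python
from h import *
from plant import r
s=r.get_state();c=r.capture("wrist");C=cam(c,s);pickle.dump((s,c),open("w5.pkl","wb"));print(s["time_s"],s["tcp_pos"],s["contact_force"],s["gripper_width"])
cv2.imwrite("pics/w5.png",c["color"][:,:,::-1])
cs=r.capture("scene");cv2.imwrite("pics/s5.png",cv2.resize(cs["color"][130:310,110:430,::-1],None,fx=2.5,fy=2.5,interpolation=2))
```

```text
10.75 [ 0.52021836 -0.268081    0.23139651] [ 0.09302908  0.62010572 -0.70979095] 0.06978016725425892
```

View pics/w5.png

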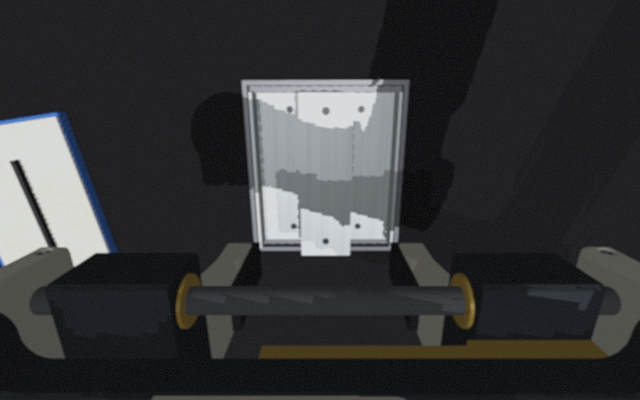

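View pics/s5.png

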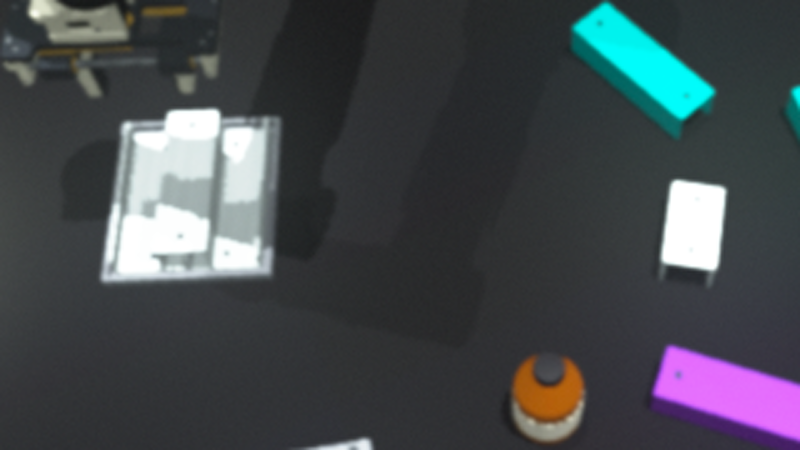

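The rail sits in the middle of the tray (wrist: near end at (302..350,255), holes at (326,111) and (325,241)). The short rail and bottle stand where they were. Measuring position and height of the seated rail.

Run:
```python
from h import *
s,c=pickle.load(open("w5.pkl","rb"));C=cam(c,s)
im=c["color"][:,:,::-1]
cv2.imwrite("pics/w5c.png",np.vstack([cv2.resize(im[76:122,236:416],None,fx=4.4,fy=6,interpolation=1),cv2.resize(im[214:264,236:416],None,fx=4.4,fy=6,interpolation=1)]))
H=[(326,111),(325,241)]
for z in(.045,.052,.06,.079):
    q=ray(C,H,z);d=q[1]-q[0];print(z,"holes mid",q.mean(0).round(4),"dist",np.linalg.norm(d).round(4),"ang",np.degrees(np.arctan2(d[1],d[0])).round(2))
s0,c0=pickle.load(open("w2.pkl","rb"));q=ray(cam(c0,s0),[(324,113),(324,252)],.045);print("hole spacing before",np.linalg.norm(q[1]-q[0]))
q=ray(C,[(302,255),(350,255)],.052);print("near end",q.mean(0).round(4),"seam end",(np.array([.520,-.267])+.09*np.array([np.cos(.1553),np.sin(.1553)])).round(4))
q=ray(C,[(241,80.5),(409,80.5),(398,249),(253,249)],.014);print("tray ctr",q.mean(0).round(4))
```

```text
0.045 holes mid [ 0.5221 -0.2671  0.045 ] dist 0.1465 ang 8.5
0.052 holes mid [ 0.5204 -0.2674  0.052 ] dist 0.1435 ang 8.5
0.06 holes mid [ 0.5185 -0.2677  0.06  ] dist 0.1401 ang 8.5
0.079 holes mid [ 0.5139 -0.2684  0.079 ] dist 0.132 ang 8.5
hole spacing before 0.14435543243501348
near end [ 0.6087 -0.2528  0.052 ] seam end [ 0.6089 -0.2531]
tray ctr [ 0.5192 -0.2677  0.014 ]
```

View pics/w5c.png

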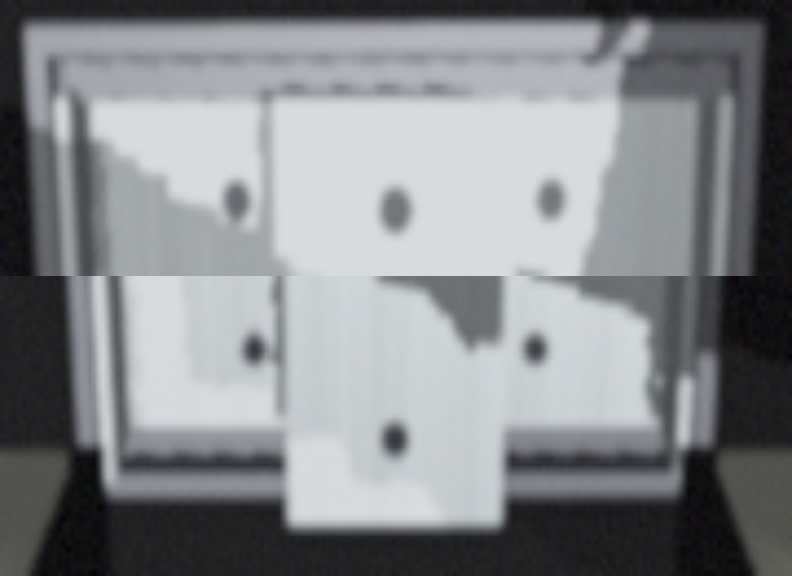

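The hole spacing puts the web at about z 0.052, so the rail is fully seated. It is within about 1 mm of the seam centre and 0.5° of its direction, and nothing is touching it. Handing in.

```bash
python3 -c "
from plant import r
print(r.get_state()['time_s'],r.get_state()['contact_force']); print(r.close_job())"
```

```text
10.85 [ 0.48425343  0.20566566 -0.84373459]
the job is handed in; nothing more can be done
None
```

I gripped the long white rail across its width, carried it over the tray, and lowered it astride the two middle flanges until it touched. I then released it, backed the gripper off about 0.2 m above it, and handed the job in at 10.85 s.

- **Height:** The rail touched with its flange edges at about 7 mm above the bench. The hole spacing in the wrist picture puts the top of the web at about 52 mm. Both fit the rail standing on the channel floors.
- **Position:** Its centre measured (0.520, -0.267), which is the measured seam centre to about 1 mm. Its ends are in line with the channels' ends, and its direction is 8.5° against 8.9° for the seam.
- **Forces:** The highest reading I saw was about 14 N, at touchdown. The wrist force read about 1 N when I handed the job in.
- **Bystanders:** In the last scene picture the short rail and the bottle stood where they had been. I checked that by eye and did not measure it.

No check failed. The one disagreement was early on: the two fixed cameras differed by about 2–3 mm on the rail's position, so I took it from the wrist camera.

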